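Sweep loose vial caps off the sorting tray into the waste bin

TASK

Sweep the three loose white screw caps along the raised steel tray with the closed fingers, over the open end where the grey waste bin stands, so that all three drop into the bin. Push them along the plate only, never pick them up or lift them, and leave the two vials that stand on the tray upright and where they are.

Things in the scene. Friction and masses are not known exactly. Their poses are not given: they have to be found in the camera images.
- tray: Raised steel sorting tray, fixed to the bench for the run: a level plate 330 mm long (along its y axis) and 160 mm wide inside (along its x axis), top face 60 mm above the bench, plate 10 mm thick. Its two long sides have rims 4 mm thick that stand 12 mm above the plate; both ends (at 165 mm along +y and -y from the middle) are open with no rim. Origin on the bench under the middle of the tray.
- bin: Open grey plastic waste bin, fixed, 170 mm (its x, across the tray) by 110 mm (its y, along the tray) by 42 mm high, walls 4 mm. It stands on the bench at one end of the tray, either end, lined up with it, its rim 8 mm below the underside of the plate and tucked 10 mm under the tray's end, so what is pushed over that end drops in. Origin at the centre of its underside.
- rack: Blue rack with small vials, fixed, 150 by 90 mm, 52 mm high with the vials, on the bench at the other end of the tray, lined up with it; bin and rack centres each lie 210 mm from the middle of the tray, on its long axis. Origin at the centre of its underside.
- cap1_center (a point): Loose white plastic screw cap, a plain disc 32 mm in diameter and 16 mm high, about 10 to 20 g, lying flat on the tray, at least 70 mm from the next cap along the tray. The point is its centre, half-way up (8 mm above the plate).
- cap2_center (a point): Loose white plastic screw cap, a plain disc 32 mm in diameter and 16 mm high, about 10 to 20 g, lying flat on the tray, at least 70 mm from the next cap along the tray. The point is its centre, half-way up (8 mm above the plate).
- cap3_center (a point): Loose white plastic screw cap, a plain disc 32 mm in diameter and 16 mm high, about 10 to 20 g, lying flat on the tray, at least 70 mm from the next cap along the tray. The point is its centre, half-way up (8 mm above the plate).
- vial1_center (a point): Closed amber sample vial with black cap, 24 mm in diameter, 45 mm high, loose, standing upright on the tray near the long rim farther from the robot. The point is its centre, half-way up; z is its long axis.
- vial2_center (a point): Closed amber sample vial with black cap, 24 mm in diameter, 45 mm high, loose, standing upright on the tray near the long rim farther from the robot. The point is its centre, half-way up; z is its long axis.
There are look-alikes about, which are no part of the job. Several things have the shape of the bin; the one meant has the colours described above.

How it is judged:
At the end, for the whole second after the job is handed in: All three caps lie at rest (under 30 mm/s) inside the bin: their centres within its 170 by 110 mm outline and less than 45 mm above the bench; both vials upright (within 0.15 rad) and within 15 mm of where they began (x of cap1_center in the frame of bin between -0.085 and 0.085 m and y of cap1_center in the frame of bin between -0.055 and 0.055 m and height (world z) of each of cap1_center, cap2_center, cap3_center below 0.045 m and linear speed of each of cap1, cap2, cap3 below 0.03 m/s and x of cap2_center in the frame of bin between -0.085 and 0.085 m and y of cap2_center in the frame of bin between -0.055 and 0.055 m and x of cap3_center in the frame of bin between -0.085 and 0.085 m and y of cap3_center in the frame of bin between -0.055 and 0.055 m and distance of each of vial1_center, vial2_center from where it was at the start of the episode below 0.015 m and angle between each of vial1_center, vial2_center's own z axis and vertical below 0.15 rad); the robot touches nothing.
It fails at once if a cap is lifted off the tray (its centre more than 17 mm above where it lies on the plate) (height (world z) of any of cap1_center, cap2_center, cap3_center above 0.085 m).
It fails at once if a vial on the tray is tipped or shifted more than 15 mm (distance of any of vial1_center, vial2_center from where it was at the start of the episode above 0.015 m or angle between any of vial1_center, vial2_center's own z axis and vertical above 0.3 rad).
It also fails if it takes over 53 s, if anything falls off the work surface, if the arm or the gripper's body presses on something with over 40 N, if the wrist force passes 120 N, or if a joint passes its speed limit or range.

ROBOT

A 7-joint arm with a two-finger parallel gripper is mounted at the origin on the work surface. World frame = base frame: x ahead of the robot, y to its left, z up, the work surface at z = 0. Lengths are in m, angles in rad, forces in N, time in s.
With the tool pointing down it reaches from about 0.4 to 0.875 m from the base axis. Payload 19.3 kg.
Tool frame: the origin (TCP) lies at the centre of the arm's flange, where the gripper is bolted on; the fingertips stand 173 mm ahead of it and the grasp point (between the pads) lies 155 mm ahead of it; y points along the fingers, z is the direction in which the jaws open and shut, and the axes are right-handed (so a half turn about y gives the same grasp; the last joint's range is limited). The gripper opens to 85 mm and grips with 20 to 120 N. Pads are 22 mm wide; open, the fingers measure 114 mm over their backs; the gripper's body (76 mm by 85 mm) begins 54 mm behind the grasp point. The pads swing forward as they close: fully open they stand 13 mm farther back than shut.
Start: joints at [1.062, 0.521, -0.036, 1.599, 0.021, 1.021, -0.113], TCP at [0.266, -0.566, 0.405] pointing down, gripper open.
Joint ranges: [-2.91, 2.91], [-0.3, 2.13], [-1.5, 1.42], [0.17, 2.43], [-1.26, 4.41], [0.16, 1.93], [-2.52, 2.52]. Speed limits (rad/s): [1.89, 1.89, 2.39, 2.39, 3.01, 3.01, 3.01].

INTERFACE

Orientations are given as a rotation vector (axis times angle).
In Python, from bench import arm gives the robot as it stands.
- The arm moves only by the tool step_arm, never from a script. Its argument "motion" is a list of rows, each an object of numbers: "jaw": the gripper command: -1 is shut, 1 is fully open, values between are in proportion; "tx", "ty", "tz": the shift along the tool's x, y, z in mm; "ax", "ay", "az": the turn, a rotation vector about the tool's x, y, z in degrees. A call has exactly 10 rows; each row shifts and turns the commanded pose from where the row before left it, along the tool's axes as they then stand; what a row does not reach is not made up. A row lasts 1/10 s, in which the tool goes at most 50 mm and 8.59 degrees, less where a joint would pass 70% of its speed; a pose out of reach is approached as far as the arm can. A call with a gripper value outside its range is refused whole. The fingers move at their own pace and stop on an object; "force" is the grip in N (left out, the last holds). Time passes only in rows, so rows that do not move let the fingers close, or fill a call up. It gives the time, the measured TCP pose, the force and the opening at its end, in the units of the state.
- arm.get_obs(): the state, without advancing time (a new reading comes with each control period).
- arm.grab_frame(name): name is "scene" or "top" or "wrist"; returns (picture, depth): 400x640x3 uint8, red, green, blue; 400x640 float32, m along the optical axis (not along the pixel's ray), 0 where there is no reading.
- arm.calibration(name): a dict with "fovy" (degrees; the focal length in pixels is half the picture's height over the tangent of half this angle, whatever the lens; pixels are square), "cx", "cy" (the principal point, pixels), "distortion" ([k1, k2, p1, p2, k3] as OpenCV has them; the pictures are not rectified), "R" (3x3) and "t" (3): a world point X has camera coordinates R X + t; the wrist camera has in their place "hand_eye" (4x4, takes a point from camera to tool coordinates, whose origin is the TCP and whose axes are the tool frame's). Camera axes: x right, y down, z forward; pixel columns grow to the right and rows downward; lengths in m; the calibration is good to about 2 mm. A picture is of the moment at which its call begins: read the wrist's pose just before it. calibration takes no time and is no camera call.
- arm.sign_off(): hands the job in, once; it reports no verdict.
The state is a dict: "time_s": time; "joint_pos": joint angles; "qvel": joint speeds; "tau": joint torques, N m; "tool_pos": TCP position; "eef_rot": TCP orientation; "ft_force": force on the tool from outside, world axes, zero at the start; "wrist_torque": the same for the moment, N m; "opening": finger opening in m.
Only numpy, scipy, OpenCV 4.12 (cv2) and the standard library are available. Lean on these libraries where they do the work, as an engineer would, in place of code of your own. Each camera call takes 0.05 s, during which the arm holds its last target. There are 200 camera calls.

## Working session

There is one attempt and no reset: what is moved stays moved. The work goes in short steps, Python scripts to look and compute and a tool call to move; the robot and the scene stay as the last step left them, time stands still between calls to the robot, and variables do not carry over. Pictures are saved under pics/ and viewed, about 8 in all and at most 12, crops included, and the job is handed in when it is done.

Besides the shell and the picture viewer there is one more tool, called as name(argument=value, ...), one argument or row to a line, values as JSON. step_arm: Moves the arm, as the interface text tells. Its arguments: {"type":"object","properties":{"motion":{"type":"array"},"force":{"type":"number"}},"required":["motion"]}

```bash
mkdir -p pics; ls; python3 - <<'E'
from bench import arm
import cv2,numpy as np
print(arm.get_obs())
for n in("scene","top"):
    p,d=arm.grab_frame(n); cv2.imwrite(f"pics/{n}0.png",p[:,:,::-1]); np.savez(f"{n}0.npz",p=p,d=d)
    print(n,arm.calibration(n))
print(arm.calibration("wrist"))
E
```

```text
pics
{'time_s': 0.0, 'joint_pos': array([ 1.06180219,  0.52203305, -0.03634053,  1.59996805,  0.02120805,
        1.02108599, -0.11281428]), 'qvel': array([ 4.13666444e-04, -4.35726968e-04,  1.15560080e-05, -2.27840947e-03,
       -3.45385115e-04,  1.48429375e-03, -1.30925031e-03]), 'tau': array([-5.32957856e-04, -9.27073431e+01,  1.97980665e+00, -3.69916499e+01,
        1.77816855e-02,  8.29364522e-03,  1.58569155e-04]), 'tool_pos': array([ 0.26546278, -0.5656847 ,  0.40412792]), 'eef_rot': array([-0.4415164 ,  1.97969507, -1.97754026]), 'ft_force': array([-0.75307851, -0.48133535, -0.64778826]), 'wrist_torque': array([-0.03944134, -0.0405426 , -0.00513793]), 'opening': 0.08511307982503383}
scene {'fovy': 54.59269768744953, 'cx': 318.434921118604, 'cy': 198.8162965998427, 'distortion': array([-0.05343414,  0.        ,  0.        ,  0.        ,  0.        ]), 'R': array([[ 0.49853781,  0.86655153, -0.02341992],
       [ 0.4365755 , -0.27432432, -0.85682437],
       [-0.74890713,  0.41693478, -0.51507621]]), 't': array([-0.44173469, -0.06645439,  1.45642965])}
top {'fovy': 54.08424592
[... 205 characters left out ...]
38e-04],
       [-9.80471271e-01,  2.71016906e-02, -1.94786000e-01],
       [ 1.94733889e-01, -4.57450209e-03, -9.80845445e-01]]), 't': array([0.25183321, 0.43932884, 1.15022798])}
{'fovy': 66.0302377645161, 'cx': 321.8116909837373, 'cy': 197.67589879496938, 'distortion': array([-0.04888637,  0.        ,  0.        ,  0.        ,  0.        ]), 'hand_eye': array([[-4.34527525e-04,  9.58395218e-01,  2.85444244e-01,
        -7.26441171e-02],
       [ 3.97203041e-04, -2.85444083e-01,  9.58395283e-01,
         3.17864652e-02],
       [ 9.99999827e-01,  5.29828452e-04, -2.56644184e-04,
        -1.18094030e-03],
       [ 0.00000000e+00,  0.00000000e+00,  0.00000000e+00,
         1.00000000e+00]])}
```

View pics/top0.png

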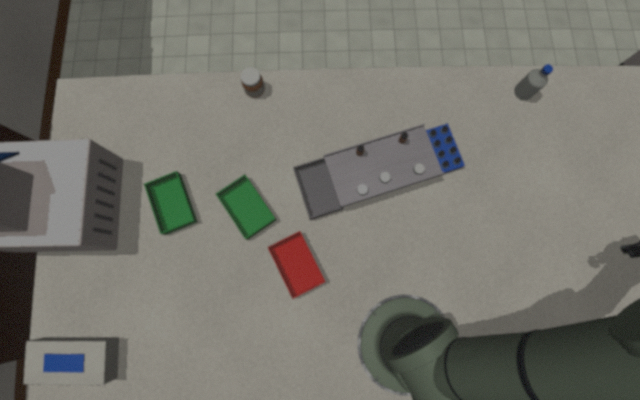

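View pics/scene0.png

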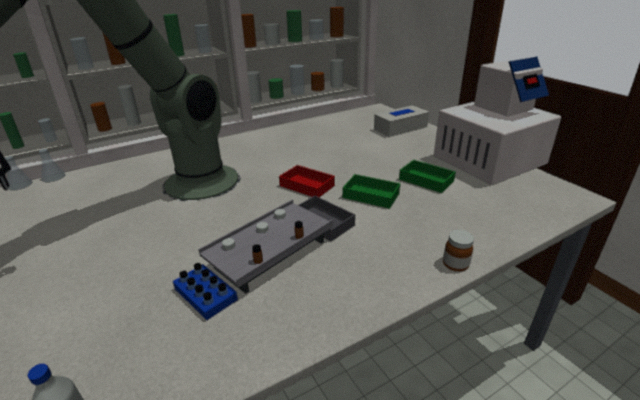

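Top view: the tray runs from about (435,150) to (335,180). The grey bin is at (318,190), at the +y end, and the rack is at (446,148). The caps are at (362,189), (385,177) and (419,169), and the vials at (361,150) and (404,137). The bin look-alikes are green (171,203), green (247,208) and red (297,265). I choose the grey one tucked under the tray.

```bash
cat > h.py <<'E'
import cv2,numpy as np
from scipy.spatial.transform import Rotation as Ro
from bench import arm
def K(c,h=400):
    f=h/2/np.tan(np.radians(c["fovy"])/2); return np.array([[f,0,c["cx"]],[0,f,c["cy"]],[0,0,1]])
def pose(n,obs=None):
    c=arm.calibration(n)
    if n!="wrist": return c,c["R"],c["t"]
    o=obs or arm.get_obs(); T=np.eye(4); T[:3,:3]=Ro.from_rotvec(o["eef_rot"]).as_matrix(); T[:3,3]=o["tool_pos"]
    M=np.linalg.inv(T@c["hand_eye"]); return c,M[:3,:3],M[:3,3]
def plane(n,uv,z,P=None):
    c,R,t=P or pose(n)
    p=cv2.undistortPoints(np.array(uv,float).reshape(-1,1,2),K(c),c["distortion"])[:,0]
    d=np.c_[p,np.ones(len(p))]@R; o=-R.T@t
    return o+d*((z-o[2])/d[:,2])[:,None]
def proj(n,X,P=None):
    c,R,t=P or pose(n)
    return cv2.projectPoints(np.array(X,float).reshape(-1,1,3),cv2.Rodrigues(R)[0],t,K(c),c["distortion"])[0][:,0]
def blobs(mask,amin):
    n,l,s,c=cv2.connectedComponentsWithStats(mask.astype(np.uint8))
    return [(c[i].round(1),s[i,4],s[i,:4]) for i in range(1,n) if s[i,4]>=amin]
E
python3 - <<'E'
from h import *
p=np.load("top0.npz")["p"]; hsv=cv2.cvtColor(p,cv2.COLOR_RGB2HSV)
roi=np.zeros(p.shape[:2],bool); roi[110:225,285:475]=1
for u,v in[(362,189),(340,165),(318,190),(361,150),(300,140),(400,155)]: print((u,v),p[v,u],hsv[v,u])
tr=np.zeros_like(roi); cv2.fillConvexPoly(m:=tr.astype(np.uint8),np.array([[332,160],[422,132],[436,172],[348,200]]),1); tr=m>0
g=p.min(2)
print("caps",[ (b[0],b[1]) for b in blobs((g>150)&tr,15)])
for b in blobs((g>150)&tr,15): print(plane("top",b[0],.076))
print("vials",[(b[0],b[1],b[2]) for b in blobs((g<70)&tr,10)])
for b in blobs((g<70)&tr,10): print(plane("top",b[0],.09))
c=p[100:230,280:480]; cv2.imwrite("pics/crop.png",cv2.resize(c[:,:,::-1],None,fx=4,fy=4,interpolation=cv2.INTER_CUBIC))
E
```

```text
(362, 189) [143 142 141] [ 15   4 143]
(340, 165) [115 111 111] [  0   9 115]
(318, 190) [90 85 88] [162  14  90]
(361, 150) [47 42 42] [ 0 27 47]
(300, 140) [137 134 125] [ 23  22 137]
(400, 155) [114 111 110] [  8   9 114]
caps []
vials [(array([402.8, 139.9]), np.int32(37), array([399, 137,   8,   7], dtype=int32)), (array([360.3, 152.8]), np.int32(30), array([357, 150,   8,   6], dtype=int32))]
[[ 0.6038553  -0.01077884  0.09      ]]
[[0.56648176 0.11980159 0.09      ]]
```

View pics/crop.png

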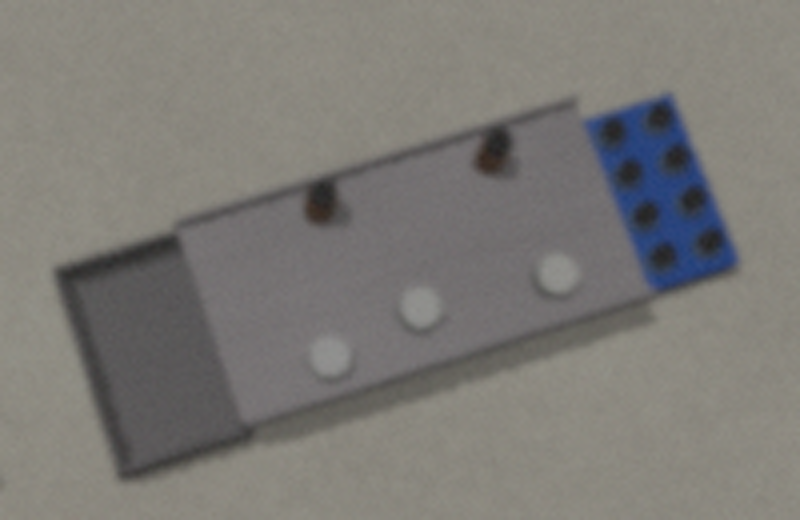

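The close crop confirms the choice: the grey bin is under the left (+y) plate end, the three white caps lie on the plate, and both vials stand by the far rim.

```bash
python3 - <<'E'
from h import *
p=np.load("top0.npz")["p"]; g=cv2.GaussianBlur(p.min(2),(3,3),0)
m=np.zeros(p.shape[:2],np.uint8); cv2.fillConvexPoly(m,np.array([[332,160],[422,132],[436,172],[348,200]]),1)
caps=np.array([plane("top",b[0],.075)[0] for b in blobs((g>125)&(m>0),25)])
print([(b[0],b[1]) for b in blobs((g>125)&(m>0),25)])
C=plane("top",[[324.5,156.2],[424.2,125],[340.5,206.2],[442.5,174.2]],.070)
print(C.round(4)); ctr=C.mean(0)
y=(C[0]-C[1]+C[2]-C[3])[:2]; print(np.linalg.norm(y)/2); y/=np.linalg.norm(y); x=np.array([y[1],-y[0]])
print("ctr",ctr,"yaxis",y,np.degrees(np.arctan2(-y[0],y[1])))
# vials: amber foot ray; use black top at z=.105
V=plane("top",[[360.7,147.5],[404,135]],.105)
V2=plane("top",[[360,152],[402.5,139.5]],.07)
for n,A in(("caps",caps),("vtop",V),("vbody",V2)):
    for a in A: print(n,a.round(4),"tray x,y",((a-ctr)[:2]@np.c_[x,y]).round(4))
R=Ro.from_rotvec(arm.get_obs()["eef_rot"]).as_matrix(); print(R.round(3)); print(arm.get_obs()["time_s"])
E
```

```text
[(array([419.3, 167.6]), np.int32(60)), (array([384.8, 175.8]), np.int32(69)), (array([362., 188.]), np.int32(72))]
[[ 0.5649  0.227   0.07  ]
 [ 0.6579 -0.0857  0.07  ]
 [ 0.4095  0.1841  0.07  ]
 [ 0.499  -0.1286  0.07  ]]
0.3256839206591712
ctr [0.53281073 0.04918604 0.07      ] yaxis [-0.28013698  0.95996004] 16.268380275059382
caps [ 0.5201 -0.0581  0.075 ] tray x,y [-0.0423 -0.0994]
caps [0.4973 0.048  0.075 ] tray x,y [-0.0344  0.0088]
caps [0.4618 0.1183 0.075 ] tray x,y [-0.0488  0.0862]
vtop [0.5781 0.1195 0.105 ] tray x,y [0.0632 0.0548]
vtop [ 0.614  -0.0121  0.105 ] tray x,y [ 0.0607 -0.0815]
vbody [0.5753 0.1184 0.07  ] tray x,y [0.0602 0.0545]
vbody [ 0.6121 -0.0145  0.07  ] tray x,y [ 0.0583 -0.0833]
[[-0.905 -0.     0.425]
 [-0.425  0.001 -0.905]
 [ 0.    -1.    -0.001]]
0.1
```

```bash
python3 - <<'E'
from h import *
from scipy.optimize import fsolve
y=np.array([-.28014,.95996]); tgt=np.array([.4618,.1183])-.036*y; print(tgt)
o=arm.get_obs(); R0=Ro.from_rotvec(o["eef_rot"]); 
Rt=np.array([[-y[0],0,y[1]],[-y[1],0,-y[0]],[0,-1,0]])
d=(R0.inv()*Ro.from_matrix(Rt)).as_rotvec(degrees=True); print(d)
def run(s,n=20,a=d[1]):
    p=o["tool_pos"].copy(); R=R0; L=[]
    for i in range(n): p=p+R.apply([s[0],0,s[1]]); R=R*Ro.from_rotvec([0,a/n,0],degrees=True); L.append(p)
    return np.array(L)
s=fsolve(lambda s:run(s)[-1][:2]-tgt,[-.03,0]); print(s*1000,d[1]/20); print(np.linalg.norm(run(s)[:,:2],axis=1).round(3))
E
```

```text
[0.47188504 0.08374144]
[ 4.97010055e-02 -8.11256938e+01 -3.63932909e-02]
[-36.66066804  -5.60410037] -4.056284688187827
[0.62  0.615 0.61  0.604 0.598 0.592 0.585 0.578 0.57  0.563 0.555 0.547
 0.539 0.53  0.522 0.513 0.505 0.496 0.488 0.479]
```

step_arm(
  motion=[
    {"jaw":-1,"tx":-36.7,"tz":-5.6,"ay":-4.056},
    {"jaw":-1,"tx":-36.7,"tz":-5.6,"ay":-4.056},
    {"jaw":-1,"tx":-36.7,"tz":-5.6,"ay":-4.056},
    {"jaw":-1,"tx":-36.7,"tz":-5.6,"ay":-4.056},
    {"jaw":-1,"tx":-36.7,"tz":-5.6,"ay":-4.056},
    {"jaw":-1,"tx":-36.7,"tz":-5.6,"ay":-4.056},
    {"jaw":-1,"tx":-36.7,"tz":-5.6,"ay":-4.056},
    {"jaw":-1,"tx":-36.7,"tz":-5.6,"ay":-4.056},
    {"jaw":-1,"tx":-36.7,"tz":-5.6,"ay":-4.056},
    {"jaw":-1,"tx":-36.7,"tz":-5.6,"ay":-4.056},
  ],
)

```text
$.motion[0]: bad value
```

step_arm(
  motion=[
    {"jaw":-1,"tx":-36.7,"tz":-5.6,"ay":-4.056},
    {"jaw":-1,"tx":-36.7,"tz":-5.6,"ay":-4.056},
    {"jaw":-1,"tx":-36.7,"tz":-5.6,"ay":-4.056},
    {"jaw":-1,"tx":-36.7,"tz":-5.6,"ay":-4.056},
    {"jaw":-1,"tx":-36.7,"tz":-5.6,"ay":-4.056},
    {"jaw":-1,"tx":-36.7,"tz":-5.6,"ay":-4.056},
    {"jaw":-1,"tx":-36.7,"tz":-5.6,"ay":-4.056},
    {"jaw":-1,"tx":-36.7,"tz":-5.6,"ay":-4.056},
    {"jaw":-1,"tx":-36.7,"tz":-5.6,"ay":-4.056},
    {"jaw":-1,"tx":-36.7,"tz":-5.6,"ay":-4.056},
  ],
)

```text
$.motion[0]: bad value
```

step_arm(
  motion=[
    {"jaw":-1},
    {"jaw":-1},
    {"jaw":-1},
    {"jaw":-1},
    {"jaw":-1},
    {"jaw":-1},
    {"jaw":-1},
    {"jaw":-1},
    {"jaw":-1},
    {"jaw":-1},
  ],
)

```text
$.motion[0]: bad value
```

```bash
python3 - <<'E'
from h import *
o=arm.get_obs(); P=pose("wrist",o); p,d=arm.grab_frame("wrist"); cv2.imwrite("pics/w1.png",p[:,:,::-1]); np.savez("w1.npz",p=p,d=d)
print(o["tool_pos"],o["opening"],o["time_s"]); print(Ro.from_rotvec(o["eef_rot"]).as_matrix().round(3))
g=cv2.GaussianBlur(p.min(2),(3,3),0)
for b in blobs(g>125,200): print(b, plane("wrist",b[0],.075,P).round(4))
print(proj("wrist",[[.4618,.1183,.076],[.4973,.048,.076],[.5201,-.0581,.076],[.578,.119,.105],[.614,-.012,.105]],P).round())
E
```

```text
[ 0.26548085 -0.56569545  0.40418831] 0.08530190356283178 0.1
[[-0.905 -0.     0.425]
 [-0.425  0.001 -0.905]
 [ 0.    -1.    -0.001]]
(array([337.1, 115.8]), np.int32(106654), array([ 11,   0, 629, 300], dtype=int32)) [[ 0.3289 -0.55    0.075 ]]
(array([195. ,   7.6]), np.int32(257), array([182,   0,  27,  17], dtype=int32)) [[ 0.3599 -0.3972  0.075 ]]
(array([42. , 25.7]), np.int32(235), array([31, 12, 21, 30], dtype=int32)) [[ 0.29   -0.2695  0.075 ]]
(array([ 9.3, 44.4]), np.int32(294), array([ 0, 27, 23, 39], dtype=int32)) [[ 0.2614 -0.2418  0.075 ]]
(array([ 24.5, 169.1]), np.int32(1753), array([  0, 121,  60,  83], dtype=int32)) [[ 0.1474 -0.2798  0.075 ]]
(array([ 36.3, 309.9]), np.int32(1889), array([  0, 275,  72,  77], dtype=int32)) [[-0.0241 -0.3194  0.075 ]]
(array([381.7, 312.1]), np.int32(384), array([364, 301,  43,  23], dtype=int32)) [[ 0.1558 -0.6912  0.075 ]]
(array([410.9, 321.6]), np.int32(438), array([397, 302,  28,  46], dtype=int32)) [[ 0.1585 -0.7285  0.075 ]]
(array([289.6, 324.5]), np.int32(446), array([267, 317,  51,  18], dtype=int32)) [[ 0.0953 -0.6025  0.075 ]]
[[ 159.   56.]
 [  84.  -46.]
 [  15. -192.]
 [1716. 1798.]
 [ 669.  726.]]
```

View pics/w1.png

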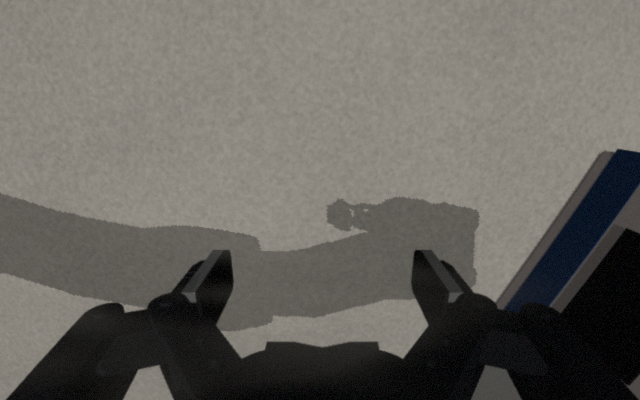

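The moves were refused, probably because each row needs all seven numbers, so nothing has moved. The picture shows only bare bench, the open fingers at (210,290) and (430,290), and an unrelated blue thing at the right edge. I'll resend with full rows.

step_arm(
  motion=[
    {"jaw":-1,"tx":-36.7,"ty":0,"tz":-5.6,"ax":0,"ay":-4.056,"az":0},
    {"jaw":-1,"tx":-36.7,"ty":0,"tz":-5.6,"ax":0,"ay":-4.056,"az":0},
    {"jaw":-1,"tx":-36.7,"ty":0,"tz":-5.6,"ax":0,"ay":-4.056,"az":0},
    {"jaw":-1,"tx":-36.7,"ty":0,"tz":-5.6,"ax":0,"ay":-4.056,"az":0},
    {"jaw":-1,"tx":-36.7,"ty":0,"tz":-5.6,"ax":0,"ay":-4.056,"az":0},
    {"jaw":-1,"tx":-36.7,"ty":0,"tz":-5.6,"ax":0,"ay":-4.056,"az":0},
    {"jaw":-1,"tx":-36.7,"ty":0,"tz":-5.6,"ax":0,"ay":-4.056,"az":0},
    {"jaw":-1,"tx":-36.7,"ty":0,"tz":-5.6,"ax":0,"ay":-4.056,"az":0},
    {"jaw":-1,"tx":-36.7,"ty":0,"tz":-5.6,"ax":0,"ay":-4.056,"az":0},
    {"jaw":-1,"tx":-36.7,"ty":0,"tz":-5.6,"ax":0,"ay":-4.056,"az":0},
  ],
)

```text
time_s: 1.15
tool_pos: [0.4896, -0.2776, 0.4045]
eef_rot: [-0.98, 1.513, -1.512]
ft_force: [0.7, -0.3, 0.5]
opening: 0.0002
```

step_arm(
  motion=[
    {"jaw":-1,"tx":-36.7,"ty":0,"tz":-5.6,"ax":0,"ay":-4.056,"az":0},
    {"jaw":-1,"tx":-36.7,"ty":0,"tz":-5.6,"ax":0,"ay":-4.056,"az":0},
    {"jaw":-1,"tx":-36.7,"ty":0,"tz":-5.6,"ax":0,"ay":-4.056,"az":0},
    {"jaw":-1,"tx":-36.7,"ty":0,"tz":-5.6,"ax":0,"ay":-4.056,"az":0},
    {"jaw":-1,"tx":-36.7,"ty":0,"tz":-5.6,"ax":0,"ay":-4.056,"az":0},
    {"jaw":-1,"tx":-36.7,"ty":0,"tz":-5.6,"ax":0,"ay":-4.056,"az":0},
    {"jaw":-1,"tx":-36.7,"ty":0,"tz":-5.6,"ax":0,"ay":-4.056,"az":0},
    {"jaw":-1,"tx":-36.7,"ty":0,"tz":-5.6,"ax":0,"ay":-4.056,"az":0},
    {"jaw":-1,"tx":-36.7,"ty":0,"tz":-5.6,"ax":0,"ay":-4.056,"az":0},
    {"jaw":-1,"tx":-36.7,"ty":0,"tz":-5.6,"ax":0,"ay":-4.056,"az":0},
  ],
)

```text
time_s: 2.15
tool_pos: [0.4718, 0.0857, 0.4047]
eef_rot: [-1.331, 0.995, -0.995]
ft_force: [0.4, 0.2, -0.3]
opening: 0.0004
```

```bash
python3 - <<'E'
from h import *
import time
arm.grab_frame("top"); arm.grab_frame("top")
o=arm.get_obs(); P=pose("wrist",o); p,d=arm.grab_frame("wrist"); cv2.imwrite("pics/w2.png",p[:,:,::-1]); np.savez("w2.npz",p=p,d=d)
print(o["tool_pos"],o["opening"],o["time_s"]); print(Ro.from_rotvec(o["eef_rot"]).as_matrix().round(3))
print(proj("wrist",[[.4618,.1183,.076],[.4973,.048,.076],[.5201,-.0581,.076],[.578,.119,.105],[.614,-.012,.105]],P).round())
E
```

```text
[0.47087299 0.08827564 0.40494328] -2.859468759933051e-05 2.25
[[ 0.288 -0.     0.958]
 [-0.958  0.001  0.288]
 [-0.001 -1.     0.   ]]
[[322. 153.]
 [335. 227.]
 [326. 315.]
 [444. 193.]
 [425. 319.]]
```

View pics/w2.png

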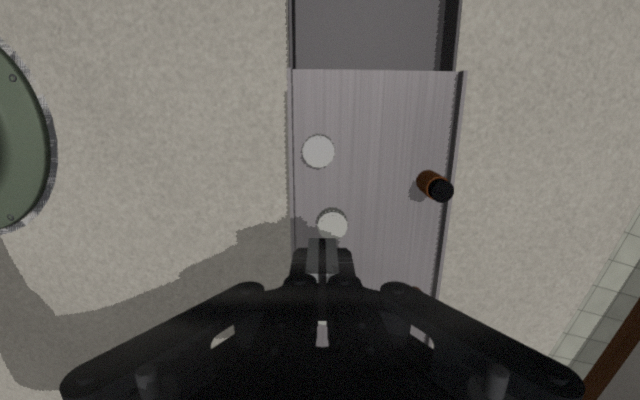

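The wrist view shows cap3 at (318,152), cap2 at (333,222), a vial at (436,186), the plate end at row 70 and the bin beyond it. That agrees with the predictions within about 5 px. I'll refine from this view.

```bash
python3 - <<'E'
from h import *
p=np.load("w2.npz")["p"]; o=arm.get_obs(); P=pose("wrist",o); print(o["tool_pos"],o["time_s"])
g=cv2.GaussianBlur(p.min(2),(3,3),0); roi=np.zeros(g.shape,bool); roi[80:237,300:430]=1
R=Ro.from_rotvec(o["eef_rot"]).as_matrix()
def rel(X): return ((X-o["tool_pos"])@R*1000).round(1)
for b in blobs((g>120)&roi,150): X=plane("wrist",b[0],.075,P); print("cap",b[0],b[1],b[2],X.round(4),rel(X))
E1=plane("wrist",[[293,70],[463,71]],.06,P); print("end",E1.round(4),rel(E1)); 
r=plane("wrist",[[292,100],[296,235]],.060,P); print("near rim",r.round(4),rel(r))
r=plane("wrist",[[464,75],[440,275]],.072,P); print("far rim",r.round(4),rel(r))
E
```

```text
[0.47174984 0.08602713 0.40481768] 2.3
cap [355.8 125.8] 10502 [300  80 130 125] [[0.4865 0.1491 0.075 ]] [[-56.2 329.8  32. ]]
cap [309.3 182.5] 367 [300 166  19  36] [[0.4594 0.0834 0.075 ]] [[ -0.9 329.8 -12.6]]
cap [333.4 224. ] 551 [318 212  30  25] [[0.4955 0.048  0.075 ]] [[ 43.3 329.8  11.9]]
end [[0.4148 0.1814 0.06  ]
 [0.5712 0.2281 0.06  ]] [[-107.5  344.8  -27.6]
 [-107.9  344.9  135.6]]
near rim [[0.421  0.1545 0.06  ]
 [0.462  0.0184 0.06  ]] [[-80.  344.8 -29.2]
 [ 62.2 344.8 -28.6]]
far rim [[0.5689 0.2224 0.072 ]
 [0.6281 0.0222 0.072 ]] [[-103.1  332.9  131.8]
 [ 105.7  332.8  131.7]]
```

step_arm(
  motion=[
    {"jaw":-1,"tx":5,"ty":0,"tz":-3,"ax":0,"ay":0,"az":0},
    {"jaw":-1,"tx":0,"ty":25,"tz":0,"ax":0,"ay":0,"az":0},
    {"jaw":-1,"tx":0,"ty":30,"tz":0,"ax":0,"ay":0,"az":0},
    {"jaw":-1,"tx":0,"ty":30,"tz":0,"ax":0,"ay":0,"az":0},
    {"jaw":-1,"tx":0,"ty":30,"tz":0,"ax":0,"ay":0,"az":0},
    {"jaw":-1,"tx":0,"ty":25,"tz":0,"ax":0,"ay":0,"az":0},
    {"jaw":-1,"tx":0,"ty":15,"tz":0,"ax":0,"ay":0,"az":0},
    {"jaw":-1,"tx":0,"ty":8,"tz":0,"ax":0,"ay":0,"az":0},
    {"jaw":-1,"tx":0,"ty":0,"tz":0,"ax":0,"ay":0,"az":0},
    {"jaw":-1,"tx":0,"ty":0,"tz":0,"ax":0,"ay":0,"az":0},
  ],
)

```text
time_s: 3.3
tool_pos: [0.4712, 0.0782, 0.2422]
eef_rot: [-1.33, 0.998, -0.999]
ft_force: [0.3, -0.4, -0.1]
opening: 0.0001
```

```bash
python3 - <<'E'
from h import *
o=arm.get_obs(); p,d=arm.grab_frame("wrist"); cv2.imwrite("pics/w3.png",p[:,:,::-1])
print(o["tool_pos"],o["ft_force"],o["time_s"])
E
```

```text
[0.47118545 0.07816193 0.24221768] [ 0.34040518 -0.36156532 -0.06324683] 3.3
```

View pics/w3.png

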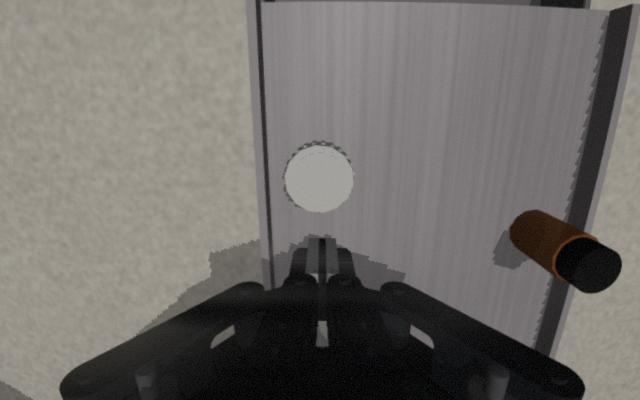

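The tips are behind cap3 (319,178) and in line with the finger seam at column 322. Now the push.

step_arm(
  motion=[
    {"jaw":-1,"tx":0,"ty":4,"tz":0,"ax":0,"ay":0,"az":0},
    {"jaw":-1,"tx":-12,"ty":0,"tz":0,"ax":0,"ay":0,"az":0},
    {"jaw":-1,"tx":-12,"ty":0,"tz":0,"ax":0,"ay":0,"az":0},
    {"jaw":-1,"tx":-12,"ty":0,"tz":0,"ax":0,"ay":0,"az":0},
    {"jaw":-1,"tx":-12,"ty":0,"tz":0,"ax":0,"ay":0,"az":0},
    {"jaw":-1,"tx":-12,"ty":0,"tz":0,"ax":0,"ay":0,"az":0},
    {"jaw":-1,"tx":-12,"ty":0,"tz":0,"ax":0,"ay":0,"az":0},
    {"jaw":-1,"tx":-12,"ty":0,"tz":0,"ax":0,"ay":0,"az":0},
    {"jaw":-1,"tx":-12,"ty":0,"tz":0,"ax":0,"ay":0,"az":0},
    {"jaw":-1,"tx":-12,"ty":0,"tz":0,"ax":0,"ay":0,"az":0},
  ],
)

```text
time_s: 4.35
tool_pos: [0.4403, 0.1833, 0.2377]
eef_rot: [-1.33, 0.998, -0.998]
ft_force: [-0.4, 0.9, 0.6]
opening: 0.0001
```

step_arm(
  motion=[
    {"jaw":-1,"tx":-10,"ty":0,"tz":0,"ax":0,"ay":0,"az":0},
    {"jaw":-1,"tx":0,"ty":0,"tz":0,"ax":0,"ay":0,"az":0},
    {"jaw":-1,"tx":0,"ty":0,"tz":0,"ax":0,"ay":0,"az":0},
    {"jaw":-1,"tx":0,"ty":-25,"tz":0,"ax":0,"ay":0,"az":0},
    {"jaw":-1,"tx":0,"ty":-25,"tz":0,"ax":0,"ay":0,"az":0},
    {"jaw":-1,"tx":40,"ty":0,"tz":5,"ax":0,"ay":0,"az":0},
    {"jaw":-1,"tx":40,"ty":0,"tz":5,"ax":0,"ay":0,"az":0},
    {"jaw":-1,"tx":40,"ty":0,"tz":5,"ax":0,"ay":0,"az":0},
    {"jaw":-1,"tx":40,"ty":0,"tz":0,"ax":0,"ay":0,"az":0},
    {"jaw":-1,"tx":30,"ty":0,"tz":0,"ax":0,"ay":0,"az":0},
  ],
)

```text
time_s: 5.35
tool_pos: [0.5058, 0.0103, 0.2876]
eef_rot: [-1.33, 1.0, -1.0]
ft_force: [-0.0, -0.2, -0.5]
opening: -0.0
```

```bash
python3 - <<'E'
from h import *
arm.grab_frame("top");arm.grab_frame("top")
o=arm.get_obs(); p,d=arm.grab_frame("wrist"); q,_=arm.grab_frame("scene")
cv2.imwrite("pics/w4.png",np.hstack([cv2.resize(p,(480,300)),cv2.resize(q[170:330,160:370],(394,300))])[:,:800,::-1])
print(o["tool_pos"],o["ft_force"],o["time_s"])
R=Ro.from_rotvec(o["eef_rot"]).as_matrix()
for c in([.4964,.048,.068],[.5201,-.0581,.068]): print((np.array(c)-o["tool_pos"])@R*1000)
E
```

```text
[0.50606223 0.00883121 0.28741155] [-0.59790416  0.33091255 -0.59607585] 5.45
[-40.66596924 219.34613179   1.59201041]
[ 67.87066871 219.52322209  -4.62625793]
```

View pics/w4.png

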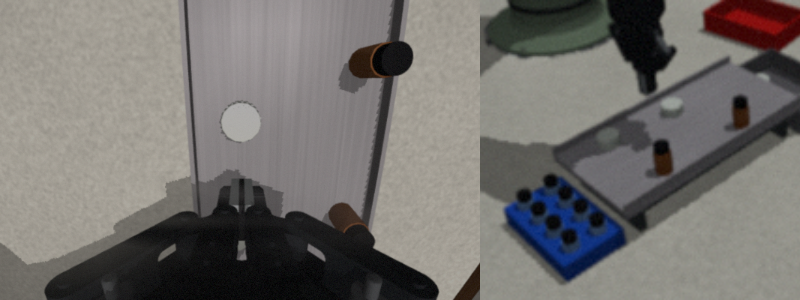

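Cap3 is in the bin (white spot at the right of the scene crop), and both vials still stand. Cap2 (240,121 in the left half) is in line with the finger seam. Next I descend and push it.

step_arm(
  motion=[
    {"jaw":-1,"tx":0,"ty":20,"tz":0,"ax":0,"ay":0,"az":0},
    {"jaw":-1,"tx":0,"ty":20,"tz":1,"ax":0,"ay":0,"az":0},
    {"jaw":-1,"tx":0,"ty":10,"tz":0,"ax":0,"ay":0,"az":0},
    {"jaw":-1,"tx":-10,"ty":0,"tz":0,"ax":0,"ay":0,"az":0},
    {"jaw":-1,"tx":-12,"ty":0,"tz":0,"ax":0,"ay":0,"az":0},
    {"jaw":-1,"tx":-14,"ty":0,"tz":0,"ax":0,"ay":0,"az":0},
    {"jaw":-1,"tx":-14,"ty":0,"tz":0,"ax":0,"ay":0,"az":0},
    {"jaw":-1,"tx":-14,"ty":0,"tz":0,"ax":0,"ay":0,"az":0},
    {"jaw":-1,"tx":-14,"ty":0,"tz":0,"ax":0,"ay":0,"az":0},
    {"jaw":-1,"tx":-14,"ty":0,"tz":0,"ax":0,"ay":0,"az":0},
  ],
)

```text
time_s: 6.55
tool_pos: [0.4803, 0.1036, 0.2378]
eef_rot: [-1.33, 0.997, -0.998]
ft_force: [-0.3, -0.9, -0.3]
opening: 0.0001
```

step_arm(
  motion=[
    {"jaw":-1,"tx":-14,"ty":0,"tz":0,"ax":0,"ay":0,"az":0},
    {"jaw":-1,"tx":-14,"ty":0,"tz":0,"ax":0,"ay":0,"az":0},
    {"jaw":-1,"tx":-14,"ty":0,"tz":0,"ax":0,"ay":0,"az":0},
    {"jaw":-1,"tx":-14,"ty":0,"tz":0,"ax":0,"ay":0,"az":0},
    {"jaw":-1,"tx":-14,"ty":0,"tz":0,"ax":0,"ay":0,"az":0},
    {"jaw":-1,"tx":-14,"ty":0,"tz":0,"ax":0,"ay":0,"az":0},
    {"jaw":-1,"tx":-10,"ty":0,"tz":0,"ax":0,"ay":0,"az":0},
    {"jaw":-1,"tx":-9,"ty":0,"tz":0,"ax":0,"ay":0,"az":0},
    {"jaw":-1,"tx":0,"ty":0,"tz":0,"ax":0,"ay":0,"az":0},
    {"jaw":-1,"tx":0,"ty":0,"tz":0,"ax":0,"ay":0,"az":0},
  ],
)

```text
time_s: 7.55
tool_pos: [0.4519, 0.201, 0.2377]
eef_rot: [-1.33, 0.998, -0.998]
ft_force: [0.0, -0.6, -0.0]
opening: -0.0001
```

```bash
python3 - <<'E'
from h import *
o=arm.get_obs(); p,d=arm.grab_frame("wrist"); q,_=arm.grab_frame("scene")
cv2.imwrite("pics/w5.png",np.hstack([cv2.resize(p,(480,300)),cv2.resize(q[170:330,160:370],(394,300))])[:,:800,::-1])
print(o["tool_pos"],o["ft_force"],o["time_s"])
R=Ro.from_rotvec(o["eef_rot"]).as_matrix()
for c in([.4148,.1814,.06],[.5201,-.0581,.068]): print((np.array(c)-o["tool_pos"])@R*1000)
E
```

```text
[0.45188375 0.20095081 0.23767409] [ 0.00276841 -0.62686228 -0.00143572] 7.55
[  8.33921186 177.68050051 -41.05629045]
[267.74177431 169.75101854  -7.00083701]
```

View pics/w5.png

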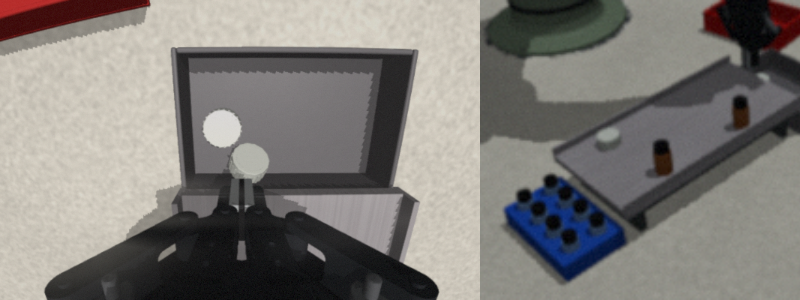

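Both cap3 (221,128) and cap2 (249,161) are in the bin. Cap1 is still on the tray and the vials are unmoved. Now for cap1.

step_arm(
  motion=[
    {"jaw":-1,"tx":0,"ty":-25,"tz":0,"ax":0,"ay":0,"az":0},
    {"jaw":-1,"tx":0,"ty":-25,"tz":0,"ax":0,"ay":0,"az":0},
    {"jaw":-1,"tx":40,"ty":0,"tz":-4,"ax":0,"ay":0,"az":0},
    {"jaw":-1,"tx":40,"ty":0,"tz":-4,"ax":0,"ay":0,"az":0},
    {"jaw":-1,"tx":40,"ty":0,"tz":0,"ax":0,"ay":0,"az":0},
    {"jaw":-1,"tx":40,"ty":0,"tz":0,"ax":0,"ay":0,"az":0},
    {"jaw":-1,"tx":40,"ty":0,"tz":0,"ax":0,"ay":0,"az":0},
    {"jaw":-1,"tx":40,"ty":0,"tz":0,"ax":0,"ay":0,"az":0},
    {"jaw":-1,"tx":40,"ty":0,"tz":0,"ax":0,"ay":0,"az":0},
    {"jaw":-1,"tx":26,"ty":0,"tz":0,"ax":0,"ay":0,"az":0},
  ],
)

```text
time_s: 8.65
tool_pos: [0.5299, -0.0986, 0.2876]
eef_rot: [-1.33, 1.0, -1.001]
ft_force: [0.8, 0.3, -0.5]
opening: 0.0002
```

```bash
python3 - <<'E'
from h import *
arm.grab_frame("top");arm.grab_frame("top")
o=arm.get_obs(); P=pose("wrist",o); p,d=arm.grab_frame("wrist"); cv2.imwrite("pics/w6.png",p[:,:,::-1])
R=Ro.from_rotvec(o["eef_rot"]).as_matrix(); print(o["tool_pos"],o["time_s"])
for c in([.4148,.1814,.06],[.5201,-.0581,.068]): print((np.array(c)-o["tool_pos"])@R*1000)
E
```

```text
[ 0.52994867 -0.09927639  0.28739003] 8.75
[-301.75958516  227.05073641  -33.67182585]
[-42.55911217 219.33865524   1.93686132]
```

View pics/w6.png

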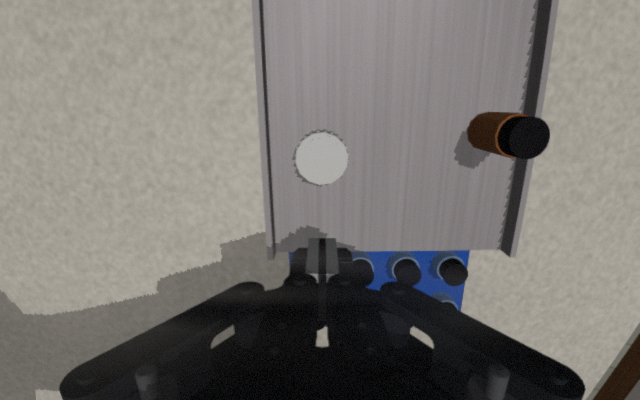

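Cap1 (321,157) is in line with the seam at column 322. I'll descend and push it about 310 mm.

step_arm(
  motion=[
    {"jaw":-1,"tx":0,"ty":20,"tz":0,"ax":0,"ay":0,"az":0},
    {"jaw":-1,"tx":0,"ty":20,"tz":0,"ax":0,"ay":0,"az":0},
    {"jaw":-1,"tx":0,"ty":10,"tz":0,"ax":0,"ay":0,"az":0},
    {"jaw":-1,"tx":-10,"ty":0,"tz":0,"ax":0,"ay":0,"az":0},
    {"jaw":-1,"tx":-12,"ty":0,"tz":0,"ax":0,"ay":0,"az":0},
    {"jaw":-1,"tx":-14,"ty":0,"tz":0,"ax":0,"ay":0,"az":0},
    {"jaw":-1,"tx":-14,"ty":0,"tz":0,"ax":0,"ay":0,"az":0},
    {"jaw":-1,"tx":-14,"ty":0,"tz":0,"ax":0,"ay":0,"az":0},
    {"jaw":-1,"tx":-14,"ty":0,"tz":0,"ax":0,"ay":0,"az":0},
    {"jaw":-1,"tx":-14,"ty":0,"tz":0,"ax":0,"ay":0,"az":0},
  ],
)

```text
time_s: 9.8
tool_pos: [0.5037, -0.0053, 0.2378]
eef_rot: [-1.33, 0.997, -0.998]
ft_force: [0.8, -0.1, 0.1]
opening: 0.0001
```

step_arm(
  motion=[
    {"jaw":-1,"tx":-16,"ty":0,"tz":0,"ax":0,"ay":0,"az":0},
    {"jaw":-1,"tx":-16,"ty":0,"tz":0,"ax":0,"ay":0,"az":0},
    {"jaw":-1,"tx":-16,"ty":0,"tz":0,"ax":0,"ay":0,"az":0},
    {"jaw":-1,"tx":-16,"ty":0,"tz":0,"ax":0,"ay":0,"az":0},
    {"jaw":-1,"tx":-16,"ty":0,"tz":0,"ax":0,"ay":0,"az":0},
    {"jaw":-1,"tx":-16,"ty":0,"tz":0,"ax":0,"ay":0,"az":0},
    {"jaw":-1,"tx":-16,"ty":0,"tz":0,"ax":0,"ay":0,"az":0},
    {"jaw":-1,"tx":-16,"ty":0,"tz":0,"ax":0,"ay":0,"az":0},
    {"jaw":-1,"tx":-16,"ty":0,"tz":0,"ax":0,"ay":0,"az":0},
    {"jaw":-1,"tx":-16,"ty":0,"tz":0,"ax":0,"ay":0,"az":0},
  ],
)

```text
time_s: 10.8
tool_pos: [0.4587, 0.1483, 0.2377]
eef_rot: [-1.33, 0.997, -0.997]
ft_force: [-0.7, 0.0, 0.7]
opening: -0.0002
```

step_arm(
  motion=[
    {"jaw":-1,"tx":-14,"ty":0,"tz":0,"ax":0,"ay":0,"az":0},
    {"jaw":-1,"tx":-14,"ty":0,"tz":0,"ax":0,"ay":0,"az":0},
    {"jaw":-1,"tx":-14,"ty":0,"tz":0,"ax":0,"ay":0,"az":0},
    {"jaw":-1,"tx":-10,"ty":0,"tz":0,"ax":0,"ay":0,"az":0},
    {"jaw":-1,"tx":-6,"ty":0,"tz":0,"ax":0,"ay":0,"az":0},
    {"jaw":-1,"tx":0,"ty":0,"tz":0,"ax":0,"ay":0,"az":0},
    {"jaw":-1,"tx":0,"ty":0,"tz":0,"ax":0,"ay":0,"az":0},
    {"jaw":-1,"tx":0,"ty":-20,"tz":0,"ax":0,"ay":0,"az":0},
    {"jaw":-1,"tx":0,"ty":-20,"tz":0,"ax":0,"ay":0,"az":0},
    {"jaw":-1,"tx":0,"ty":-20,"tz":0,"ax":0,"ay":0,"az":0},
  ],
)

```text
time_s: 11.8
tool_pos: [0.4432, 0.202, 0.2983]
eef_rot: [-1.33, 0.999, -0.998]
ft_force: [-0.5, -0.4, 1.5]
opening: -0.0003
```

```bash
python3 - <<'E'
from h import *
for i in range(4): arm.grab_frame("top")
o=arm.get_obs(); p,d=arm.grab_frame("wrist"); q,_=arm.grab_frame("scene")
cv2.imwrite("pics/w7.png",np.hstack([cv2.resize(p,(480,300)),cv2.resize(q[170:330,160:370],(394,300))])[:,:800,::-1])
print(o["tool_pos"],o["ft_force"],o["time_s"])
E
```

```text
[0.44326776 0.20209588 0.29774449] [ 0.19324453  0.34363486 -0.5012633 ] 12.0
```

View pics/w7.png

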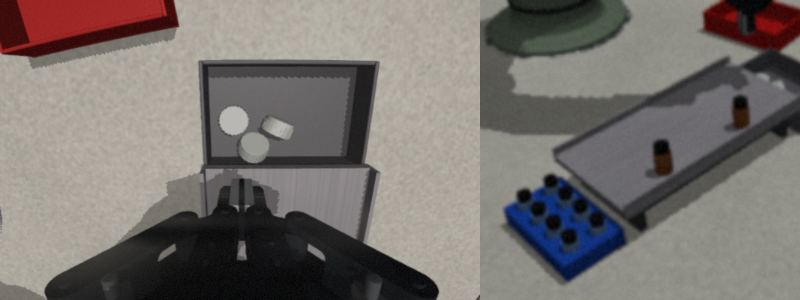

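All three caps are in the bin at (234,120), (254,147) and (277,127), the last one tilted on its side. Before handing in, I'll check that they are at rest and that the vials are where they began.

```bash
python3 - <<'E'
from h import *
a,_=arm.grab_frame("wrist"); 
for i in range(10): t,_=arm.grab_frame("top")
b,d=arm.grab_frame("wrist")
r=lambda m:[x[0] for x in blobs((cv2.GaussianBlur(m.min(2),(3,3),0)>95)[90:215,278:480],60)]
print("diff",np.abs(a.astype(int)-b)[90:215,278:480].mean(), r(a),r(b))
m=np.zeros(t.shape[:2],np.uint8); cv2.fillConvexPoly(m,np.array([[332,160],[422,132],[436,172],[348,200]]),1)
for q in(np.load("top0.npz")["p"],t): print([(x[0],x[1]) for x in blobs((q.min(2)<70)&(m>0),10)])
P=pose("wrist"); print("depth heights of caps:")
c,R,tt=P
for u,v in[(312,160),(338,196),(370,169)]:
    X=plane("wrist",[[u,v]],0,P)[0]; o=-R.T@tt; w=X-o; z=(R@w)[2]; print((o+w*d[v,u]/z).round(3))
E
```

```text
diff 3.1233927392739274 [array([89.1, 61.3])] [array([88.2, 61. ])]
[(array([402.8, 139.9]), np.int32(37)), (array([360.3, 152.8]), np.int32(30))]
[(array([402. , 142.1]), np.int32(62)), (array([390.6, 143.8]), np.int32(11)), (array([405.7, 165.3]), np.int32(419)), (array([359.4, 186.5]), np.int32(632))]
depth heights of caps:
[0.426 0.231 0.019]
[0.454 0.211 0.031]
[0.471 0.24  0.034]
```

```bash
python3 -c "
from bench import arm
print(arm.sign_off(), arm.get_obs()['time_s'])"
```

```text
the job is handed in; nothing more can be done
the job is handed in; nothing more can be done
```

I swept the three caps off the plate one at a time with the closed fingers, nearest the bin first, and handed the job in at about 12.6 s. I never gripped or lifted them, and no verdict was reported.

- **Caps:** All three are inside the grey bin. Depth readings put their upper surfaces about 19 to 34 mm above the bench. One cap lies tilted on its side. Wrist pictures about 0.5 s apart showed no movement beyond noise.
- **Robot:** The last measured wrist force was under 1 N (noise level), and the fingers were about 65 mm above the plate when I handed in.
- **Vials:** The last scene view shows both upright and apparently where they began. The final colour check from the top camera did not fully confirm this. One vial was within about 2 px of its start, but the other merged with the arm and its shadow, so its position rests on the scene view alone.

My first three move calls were refused because their rows left out the zero values. Nothing moved, and I resent them with full rows.

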